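Clamp the brass block in the drilling jig

ROBOT

A 7-joint arm with a two-finger parallel gripper is mounted at the origin on the work surface. World frame = base frame: x ahead of the robot, y to its left, z up, the work surface at z = 0. Lengths are in mm, angles in rad, forces in N, time in s.
With the tool pointing down it reaches from about 400 to 875 mm from the base axis. Payload 4.4 kg.
Tool frame: the origin (TCP) lies at the very end of the fingers, on their centre line; the grasp point (between the pads) lies 19 mm behind it; z points along the fingers, y is the direction in which the jaws open and shut (so a half turn about z gives the same grasp; the last joint's range is limited). The gripper opens to 85 mm and grips with 20 to 120 N. Pads are 22 mm wide; open, the fingers measure 114 mm over their backs; the gripper's body (76 mm by 85 mm) begins 54 mm behind the grasp point. The pads swing forward as they close: fully open they stand 13 mm farther back than shut.
Start: joints at [1.096, 0.628, 0.038, 1.517, -0.027, 0.996, -0.02], TCP at [258.409, -596.442, 231.313] pointing down, gripper open.
Joint ranges: [-3.06, 3.06], [-0.37, 2.12], [-1.25, 1.32], [0.18, 2.47], [-1.1, 4.24], [0.23, 1.98], [-2.94, 2.94]. Speed limits (rad/s): [2.57, 2.57, 3.14, 3.14, 3.14, 3.14, 3.14].

INTERFACE

Orientations are given as [roll, pitch, yaw] about the fixed x, y, z axes, in that order (R = Rz(yaw) Ry(pitch) Rx(roll)).
In Python, from cell import ctrl gives the robot as it stands.
- The arm moves only by the shell command python3 -m crank 'ROWS' [OPENING]. ROWS is JSON, a list that holds one entry, the list of rows, each a list of 6 numbers: the shift along the tool's x, y, z in units of 30 mm (1.0 is 30 mm), then the turn, a rotation vector about the tool's x, y, z in units of 6 degrees (1.0 is 6 degrees). In form: [[[tx, ty, tz, rx, ry, rz], ...]]. A call has 1 to 12 rows; each row shifts and turns the pose as measured when the row begins, along the tool's axes as they then stand; what a row does not reach is not made up. A row lasts 1/12 s, in which the tool goes at most 41.7 mm and 7.16 degrees, less where a joint would pass 70% of its speed; a pose out of reach is approached as far as the arm can. A call is refused whole if a number of a shift passes 1 or a number of a turn 1, either way. A call with a gripper value outside its range is refused whole. OPENING is the gripper command: -1 is fully open, 1 is shut, values between are in proportion, set as the call begins (- or left out, the last holds). The fingers move at their own pace and stop on an object; the grip force is fixed at half the most. Time passes only in rows, so rows that do not move let the fingers close. It gives the time, the measured TCP pose, the force and the opening at its end, in the units of the state.
- ctrl.read_state(): the state, without advancing time (a new reading comes with each control period).
- ctrl.get_image(name): name is "scene" or "top" or "wrist"; returns a dict with "color" (384x512x3 uint8, red, green, blue), "depth" (384x512 float32, mm along the optical axis (not along the pixel's ray), 0 where there is no reading), "camera_matrix" (3x3 intrinsics, pixels), "R" (3x3) and "t" (3): a world point X has camera coordinates R X + t. Camera axes: x right, y down, z forward; pixel columns grow to the right and rows downward; lengths in mm; the calibration is good to about 2 mm. A picture is of the moment at which its call begins.
- ctrl.finish_job(): hands the job in, once; it reports no verdict.
Trained networks look in a picture, given as the dict that the camera call returned (one of the last four; its "shot" number tells which), for a name from the list of things; names that differ only in an ending like _2 or _b are one class to them, and where a whole thing is asked for, a point or a joint stands for the part that bears it (a point fixed in the world has none). Each returns a list of dicts, best first, with "conf" (0 to 1); they miss things now and then, are a little off and sometimes report something else, mostly with a low value. They report only what shows in the picture. A call takes as long as a camera call.
- ctrl.search_frame(query, picture): "extent" ([centre column, centre row, width, height] in pixels, round what is visible of it).
The state is a dict: "clock": time; "qpos": joint angles; "qd": joint speeds; "tau": joint torques, N m; "eef_pos": TCP position; "tool_rot": TCP orientation; "force": force on the tool from outside, world axes, zero at the start; "torque": the same for the moment, N m; "width": finger opening in mm.
Only numpy, scipy, OpenCV 4.12 (cv2) and the standard library are available. Lean on these libraries where they do the work, as an engineer would, in place of code of your own. Each camera call takes 0.05 s, during which the arm holds its last target. There are 200 camera calls.

TASK

Clamp the brass block that sits in the drilling jig: push the blue clamp strap round over the block until it stands against its stop pin, and only then push the red cam lever on the strap all the way down, so that the rubber pad bears on the block. Leave the block seated in its nest and all the other parts on the bench where they are.

Things in the scene. Friction and masses are not known exactly. Their poses are not given: they have to be found in the camera images.
- jig: fixed drilling jig: aluminium plate 150 (its x) by 240 mm (its y), 15 mm thick, flat on the bench; origin at the centre of its underside, z up; yaw within 0.4 rad of 0. In this frame: pivot post (32 mm diameter) at (0, 50) mm; nest for the block centred at (0, -35) mm, with ledges 10 mm above the plate; stop pin (12 mm diameter, top 70 mm above the bench) at (19.5, -90) mm
- strap (a joint): angle of the strap about its upright pivot, rad: 0 = closed, over the block, along the jig's -y, hard against its stop; it grows to 1.65 as it swings open, clockwise seen from above, towards the jig's -x. It starts at 0.9 to 1.5, so closing turns it anticlockwise seen from above. It stays where it is left; friction 0.15 N m
- strap_pivot (a point): point on the strap's upright pivot axis, half-way up its thickness (66 mm above the bench). The strap is a flat blue bar 26 mm wide, 12 mm thick, 60 to 72 mm above the bench, 150 mm long from pivot to outer end; under it there is only the rubber pad, 85 mm from the pivot, and, when closed, the block and nest
- strap_tip (a point): middle of the strap's outer end face, half-way up its thickness, 150 mm from the pivot: the line from strap_pivot to strap_tip is the strap's centre line. The outer 50 mm of the strap is bare and is a good place to push its side
- lever (a joint): angle of the cam lever about its level hinge across the strap, rad: 0 = raised 60 degrees above level, leaning from its hinge towards the strap's pivot end; it grows as it is pushed down; 1.0 = fully down at its stop, nearly level. It starts at 0 to 0.2 and stays where it is left; friction 0.3 N m (4 N at mid-grip, 1 or 2 N more near the bottom as the pad is pressed)
- lever_hinge (a point): middle of the cam lever's hinge, on the strap's centre line, 85 mm from the pivot and 86 mm above the bench; the lever turns about the level line across the strap through this point
- lever_grip (a point): centre of the lever at 80 mm from its hinge, in the red plastic grip. The grip is a bar 22 mm wide and 12 mm thick that runs from 44 to 110 mm from the hinge; it is pushed on its upper side
- pad: round black rubber pad, 18 mm diameter, under the strap, 85 mm from the pivot, on a sprung plunger: it hangs 2.5 to 4 mm above the block while the lever is up, and is pressed on the block with about 7 N when the lever is fully down; origin on its axis
- block: brass block, 40 x 40 mm, 34 mm high, 0.4 kg, loose in the nest on the jig plate, with a dark cross bore; origin at the centre of its underside (15 mm above the bench), top 49 mm above the bench
- spring_a: bystander: yellow painted steel coil spring standing upright, 65 mm across, 105 mm high, loose; origin at the centre of its foot. Leave it where it stands
- spring_b: bystander: yellow painted steel coil spring standing upright, 65 mm across, 105 mm high, loose; origin at the centre of its foot. Leave it where it stands
- spring_c: bystander: yellow painted steel coil spring standing upright, 65 mm across, 105 mm high, loose; origin at the centre of its foot. Leave it where it stands
- collar: bystander: loose brass ring 42 mm outside diameter, 16 mm high, lying on the jig plate on the +x side of the strap's pivot; origin at the centre of its underside. Leave it where it lies
- nut_a: bystander: small loose brass flanged nut, flange 38 mm across, 24 mm high; origin at the centre of its underside. Leave it where it stands
- nut_b: bystander: small loose brass flanged nut, flange 38 mm across, 24 mm high; origin at the centre of its underside. Leave it where it stands
- driver: bystander: loose screwdriver lying on the bench, about 200 mm long; leave it where it lies

How it is judged:
By the outcome, as a careful person would: the job done as asked, in the order asked, and still so for the second after the job is handed in, with the robot touching nothing.
It also fails if it takes over 51 s, if anything falls off the work surface, if the arm or the gripper's body presses on something with over 40 N, if the wrist force passes 120 N, or if a joint passes its speed limit or range.

## Working session

There is one attempt and no reset: what is moved stays moved. The work goes in short steps, Python scripts to look and compute and a shell command to move; the robot and the scene stay as the last step left them, time stands still between calls to the robot, and variables do not carry over. Pictures are saved under pics/ and viewed, about 8 in all and at most 12, crops included, and the job is handed in when it is done.

```bash
ls; mkdir -p pics
cat > h.py <<'E'
import numpy as np, cv2
from cell import ctrl
def world(im,u,v,d=None):
    K=im["camera_matrix"];d=im["depth"][int(v),int(u)] if d is None else d
    c=np.linalg.inv(K)@[u,v,1]*d
    return im["R"].T@(c-im["t"])
def atz(im,u,v,z):
    C=-im["R"].T@im["t"];r=im["R"].T@np.linalg.inv(im["camera_matrix"])@np.array([u,v,1.])
    return C+r*(z-C[2])/r[2]
def proj(im,X):
    p=im["camera_matrix"]@(im["R"]@np.array(X,float)+im["t"]);return p[:2]/p[2]
def save(im,n): cv2.imwrite("pics/"+n,im["color"][:,:,::-1])
E
python3 - <<'E'
from h import *
np.set_printoptions(precision=1,suppress=True)
for n in ("top","scene"):
    im=ctrl.get_image(n);save(im,n+"1.png");print(n,-im["R"].T@im["t"])
    for q in ["jig","strap","lever","strap_pivot","strap_tip","lever_hinge","lever_grip","block","spring_a","collar","nut_a","driver"]:
        for r in ctrl.search_frame(q,im)[:3]:
            if r["conf"]<.3: continue
            e=r["extent"];print(q,round(r["conf"],2),np.array(e),world(im,e[0],e[1]))
a=cv2.imread("pics/top1.png");b=cv2.imread("pics/scene1.png")
print(ctrl.read_state())
E
```

```text
pics
top [ 268.1  -53.3 1450.8]
jig 0.8 [233.9 185.2  86.   72.7] [570.3  14.7  19.1]
strap 0.67 [222.2 192.6  26.4  57. ] [528.7  43.8 110.5]
strap 0.63 [244.7 182.7  16.3  16.6] [571.9 -19.5  49.7]
lever 0.61 [220.9 183.   13.3  35.4] [551.4  46.3 137.2]
strap_pivot 0.76 [224.4 193.1  22.9  53.8] [529.3  38.1 100.2]
strap_tip 0.97 [222.6 192.6  24.1  53.9] [528.8  42.7 110.5]
lever_hinge 0.5 [218.9 183.1  12.2  32.8] [549.8  51.5 143.1]
lever_grip 0.51 [219.4 183.9  12.7  28.1] [548.   50.2 140.4]
block 0.63 [248.2 183.   14.3  18.8] [571.5 -30.1  47.7]
spring_a 0.88 [157.8 254.5  29.7  23.2] [355.8 244.4  -2.4]
spring_a 0.73 [291.1 185.2  24.5  27.1] [ 575.4 -164.1    3.3]
spring_a 0.58 [179.8 150.6  27.3  25.8] [686.3 190.8  -3. ]
nut_a 0.67 [350.8 231.7  13.3  10. ] [ 429.1 -344.2   19.5]
nut_a 0.47 [358.9 144.4  15.5  13.5] [ 703.1 -375.8   29.1]
driver 0.75 [302.6 257.1  19.4  34.5] [ 350.5 -195.9   25.8]
scene [1000.9 -263.6  740.8]
jig 0.88 [286.3 215.7 109.8  92.6] [577.9  29.4  11.1]
strap 0.7 [287.6 190.6  53.7  46.1] [548.7  43.1  71.6]
lever 0.53 [292.2 174.4  34.4  16.
[... 295 characters left out ...]
 23.2  23.4] [598.2 -24.2  49.7]
spring_a 0.96 [362.5 209.   36.4  36.8] [681.3 162.9  93.1]
collar 0.53 [307.8 230.5  18.5  19.8] [640.2  54.8  14.8]
nut_a 0.87 [139.9 337.   21.6  20.3] [ 717.9 -371.2   19.4]
nut_a 0.79 [125.6 223.8  23.5  20.3] [ 443.4 -338.5   21.5]
driver 0.83 [170.7 198.1  15.6  64.7] [ 398.5 -216.5    4.1]
{'clock': 1.3, 'qpos': array([ 1.1,  0.6,  0. ,  1.5, -0. ,  1. , -0. ]), 'qd': array([-0., -0., -0.,  0., -0.,  0.,  0.]), 'tau': array([  0. , -56.3,   1.2, -19.4,   0. ,   0. ,   0. ]), 'eef_pos': array([ 258.4, -596.5,  231.3]), 'tool_rot': array([ 3.1, -0. ,  0.4]), 'force': array([-0.4,  0.3,  0.3]), 'torque': array([-0.,  0.,  0.]), 'width': 85.3528514288825}
```

Run:
```python
import cv2
a=cv2.imread("pics/top1.png")[120:300,120:390];b=cv2.imread("pics/scene1.png")[130:280,200:430]
cv2.imwrite("pics/v1.png",cv2.resize(a,None,fx=2.9,fy=2.9,interpolation=2))
cv2.imwrite("pics/v2.png",cv2.resize(b,None,fx=3.4,fy=3.4,interpolation=2))
```

```text
(no output)
```

View pics/v1.png

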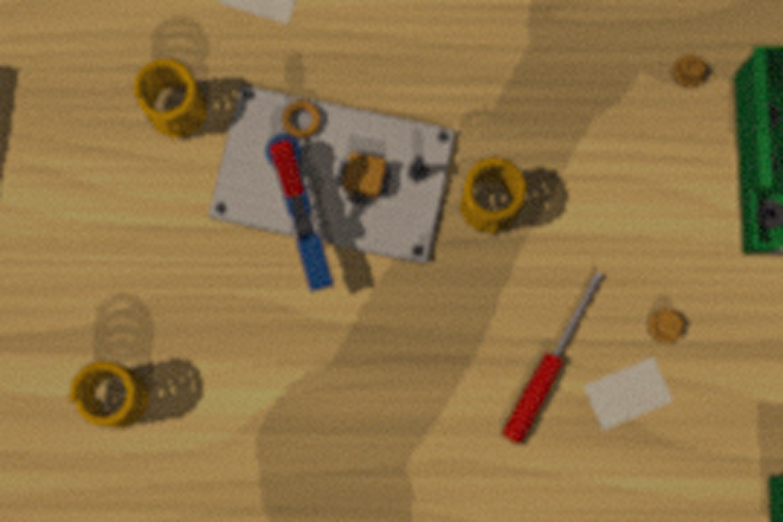

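View pics/v2.png

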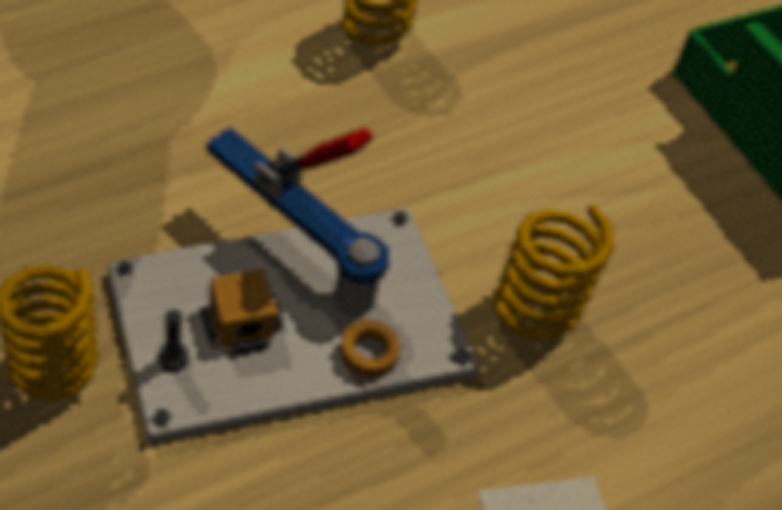

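```bash
cat > geo.py <<'E'
from h import *
np.set_printoptions(precision=1,suppress=True)
def fit(im,crn):
    W=np.array([atz(im,*p,15.)[:2] for p in crn]);L=np.array([[75,120],[75,-120],[-75,-120],[-75,120]])
    w=W-W.mean(0);yaw=np.arctan2((L[:,0]*w[:,1]-L[:,1]*w[:,0]).sum(),(L*w).sum())
    return W,W.mean(0),yaw
E
python3 - <<'E'
from geo import *
im=ctrl.get_image("top")
crn=np.array([(247,86),(456,130),(431,263),(211,216)])/2.9+120
W,c,y=fit(im,crn);print(W,c,y)
print([np.linalg.norm(W[i]-W[i-1]) for i in range(4)])
R=np.array([[np.cos(y),-np.sin(y)],[np.sin(y),np.cos(y)]])
J=lambda p:c+R@p
inv=lambda p:R.T@(np.array(p)[:2]-c)
print("pivot",J([0,50]),"pin",J([19.5,-90]),"block",J([0,-35]))
hsv=cv2.cvtColor(im["color"],cv2.COLOR_RGB2HSV)
m=cv2.inRange(hsv,(100,100,30),(130,255,255));m[:,:180]=0;m[:,300:]=0
ys,xs=np.nonzero(m);P=np.array([atz(im,a,b,72.)[:2] for a,b in zip(xs,ys)]);piv=J([0,50])
d=P-piv;r=np.linalg.norm(d,axis=1);print(len(P),r.max())
o=d[(r>95)];print("tip mean dir",inv(o.mean(0)+c),"angle",np.arctan2(-inv(o.mean(0)+c)[0],-inv(o.mean(0)+c)[1]))
cen=[P[r>120].mean(0),P[(r>95)&(r<120)].mean(0)];print(cen, "blue near pivot",P[r<25].mean(0),piv)
# overlay
big=cv2.resize(im["color"][120:300,120:390,::-1],None,fx=2.9,fy=2.9,interpolation=2)
for p,z in [((0,50),72),((19.5,-90),70),((-20,-15),49),((20,-15),49),((20,-55),49),((-20,-55),49),((75,120),15),((75,-120),15),((-75,-120),15),((-75,120),15)]:
    q=proj(im,[*J(p),z]);cv2.circle(big,tuple(int(v) for v in (q-120+.5)*2.9),2,(0,255,0),-1)
for th in (.9,1.1,1.3):
    q=proj(im,[*J([-150*np.sin(th),50-150*np.cos(th)]),72]);cv2.circle(big,tuple(int(v) for v in (q-120+.5)*2.9),2,(0,255,255),-1)
cv2.imwrite("pics/v3.png",big)
for q in [(575.4,-164),(686,190)]: print(inv(q))
E
```

```text
[[ 685.   107.8]
 [ 637.9 -120. ]
 [ 492.   -93.6]
 [ 540.5  141.9]] [588.9   9. ] -0.20391467799547752
[np.float64(148.5287020636807), np.float64(232.6372581290567), np.float64(148.33948887489575), np.float64(240.36476104784433)]
pivot [599.  58.] pin [589.7 -83.1] block [581.8 -25.3]
155 144.1892741845194
tip mean dir [-107.1  -53.1] angle 1.1106493640038528
[array([471.2,  24. ]), array([495.2,  31.2])] blue near pivot [605.7  54.7] [599.  58.]
[  21.9 -172.2]
[ 58.5 196.9]
```

View pics/v3.png

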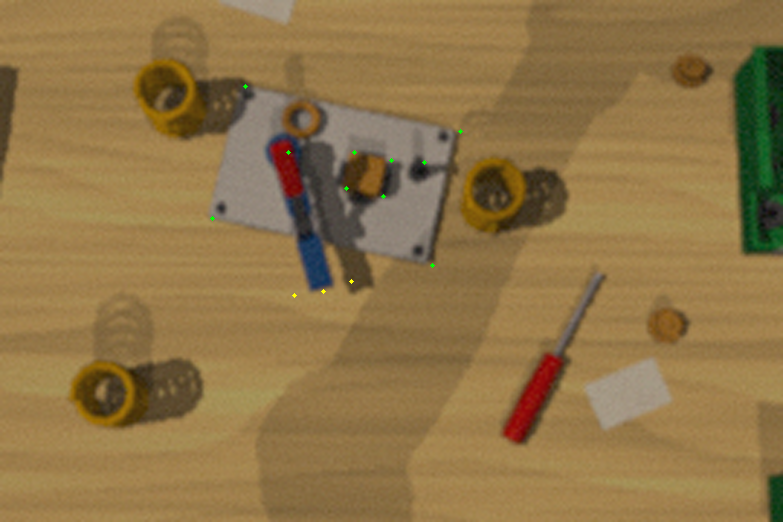

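Run:
```python
from geo import *
im=ctrl.get_image("scene")
f=lambda u,v,z:atz(im,200+u/3.4-.35,130+v/3.4-.35,z)[:2]
print("cap",f(364,250,75),"pin",f(173,315,70),"tip",(f(208,148,72)+f(233,130,72))/2)
print("block top",f(240,287,49))
cr=[(472,375),(152,437),(110,268),(410,213)];print(np.array([f(*p,15) for p in cr]), np.mean([f(*p,15) for p in cr],0))
d=np.array(f(472,375,15))-f(152,437,15);print("yaw",-np.arctan2(d[0],d[1]))
im=ctrl.get_image("top");g=lambda u,v,z:atz(im,120+u/2.9-.3,120+v/2.9-.3,z)[:2]
print("top: tip",g(321,288,72),"pivot",g(285,149,72),"pin",g(420,168,70) )
print(ctrl.read_state()["tool_rot"])
```

```text
cap [603.3  64.5] pin [594.2 -76.8] tip [466.9  20.5]
block top [579.7 -18.5]
[[ 693.9  107.9]
 [ 644.3 -115.1]
 [ 503.3  -86.6]
 [ 551.3  144.7]] [598.2  12.7]
yaw -0.21897244685633824
top: tip [457.2  20.6] pivot [602.   60.9] pin [583.7 -79.3]
[ 3.1 -0.   0.4]
```

```bash
cat > to.py <<'E'
import sys
from h import *
from scipy.spatial.transform import Rotation as Ro
np.set_printoptions(precision=2,suppress=True)
def to(p,yaw):
    s=ctrl.read_state();T=Ro.from_euler("xyz",s["tool_rot"])
    print("clk",s["clock"],"pos",s["eef_pos"],"rpy",s["tool_rot"],"F",s["force"],"w",round(s["width"],1))
    print("shift",T.inv().apply(np.array(p)-s["eef_pos"])/30,"turn",np.degrees((T.inv()*Ro.from_euler("xyz",[np.pi,0,yaw])).as_rotvec())/6)
if __name__=="__main__": to([float(v) for v in sys.argv[1:4]],float(sys.argv[4]))
E
python3 to.py 468 64 231 0.28
```

```text
clk 1.45 pos [ 258.39 -596.46  231.33] rpy [ 3.14 -0.    0.41] F [ 0.15  0.23 -1.29] w 85.3
shift [ 15.16 -17.42   0.01] turn [ 0.   -0.    1.23]
```

```bash
python3 -m crank '[[[0.75,-0.86,0,0,0,0],[0.75,-0.86,0,0,0,0],[0.75,-0.86,0,0,0,0],[0.75,-0.86,0,0,0,0],[0.75,-0.86,0,0,0,0],[0.75,-0.86,0,0,0,0],[0.75,-0.86,0,0,0,0],[0.75,-0.86,0,0,0,0],[0.75,-0.86,0,0,0,0],[0.75,-0.86,0,0,0,0],[0.75,-0.86,0,0,0,0],[0.75,-0.86,0,0,0,0]]]' 1; python3 to.py 468 64 231 0.28
```

```text
clock: 2.45
eef_pos: [385.4, -199.4, 229.1]
tool_rot: [3.13, 0.002, 0.392]
force: [1.5, -0.2, -0.7]
width: 0.1
clk 2.45 pos [ 385.44 -199.44  229.05] rpy [3.13 0.   0.39] F [ 1.45 -0.15 -0.65] w 0.1
shift [ 5.9  -7.06 -0.16] turn [0.11 0.01 1.07]
```

```bash
python3 -m crank '[[[0.7,-0.84,0,0,0,0],[0.7,-0.84,0,0,0,0],[0.7,-0.84,0,0,0,0],[0.7,-0.84,0,0,0,0],[0.7,-0.84,0,0,0,0],[0.7,-0.84,0,0,0,0],[0.6,-0.74,0,0,0,0],[0.6,-0.7,0,0,0,0],[0.3,-0.3,0,0,0,0.5],[0,0,0,0,0,0.5],[0,0,0,0,0,0]]]' 1; python3 to.py 468 64 54 0.28
```

```text
clock: 3.37
eef_pos: [472.1, 78.1, 229.8]
tool_rot: [3.131, -0.012, 0.297]
force: [-1.0, 0.1, 0.1]
width: 0.1
clk 3.3667 pos [472.1   78.07 229.79] rpy [ 3.13 -0.01  0.3 ] F [-0.97  0.15  0.07] w 0.1
shift [-0.34  0.35  5.86] turn [ 0.1  -0.11  0.17]
```

```bash
python3 -m crank '[[[0,0,0.7,0.1,-0.1,0.1],[-0.1,0,0.8,0,0,0],[-0.1,0,0.8,0,0,0],[-0.1,0.1,0.8,0,0,0],[0,0,0.8,0,0,0],[0,0,0.8,0,0,0],[0,0,0.6,0,0,0],[0,0,0.4,0,0,0],[0,0,0,0,0,0]]]' 1; python3 to.py 468 64 54 0.28
python3 - <<'E'
from h import *
a=ctrl.get_image("top")
b=ctrl.get_image("scene")
cv2.imwrite("pics/v4.png",np.hstack([cv2.resize(x["color"][r0:r0+130,c0:c0+130,::-1],None,fx=3,fy=3,interpolation=2) for x,r0,c0 in ((a,130,180),(b,130,220))]))
E
```

```text
clock: 4.12
eef_pos: [470.0, 69.7, 55.4]
tool_rot: [3.14, -0.012, 0.295]
force: [-0.8, -0.0, 0.6]
width: -0.1
clk 4.1167 pos [470.02  69.75  55.37] rpy [ 3.14 -0.01  0.29] F [-0.76 -0.01  0.62] w -0.1
shift [-0.12  0.16  0.04] turn [ 0.02 -0.12  0.14]
```

View pics/v4.png

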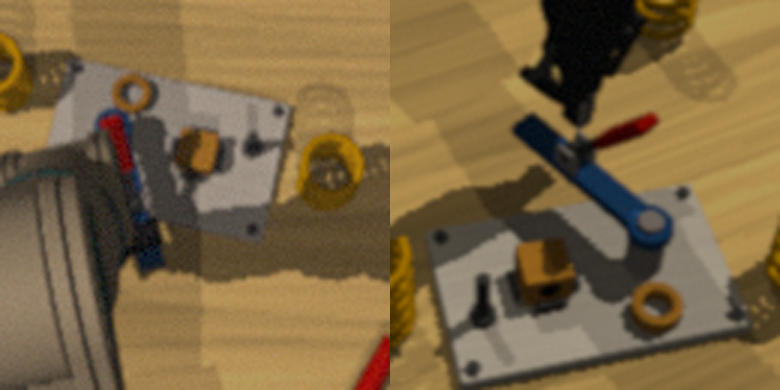

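```bash
python3 -m crank '[[[-0.1,0.2,0,0,-0.1,0],[0,0.2,0,0,0,0],[-0.05,0.3,0,0,0,-0.6],[-0.05,0.3,0,0,0,-0.67],[-0.05,0.3,0,0,0,-0.67],[-0.05,0.3,0,0,0,-0.67],[-0.05,0.3,0,0,0,-0.67]]]' 1
cat > chk.py <<'E'
from h import *
s=ctrl.read_state();d=s["eef_pos"][:2]-[602,61];a=s["tool_rot"][2]
x=np.array([np.cos(a),np.sin(a)]);n=np.array([np.sin(a),-np.cos(a)])
print("r %.1f off %.1f yaw %.3f to closed %.1f deg"%(-d@x,d@n,a,np.degrees(1.361-a)),s["eef_pos"],s["tool_rot"],s["force"],s["torque"])
E
python3 chk.py
```

```text
clock: 4.8
eef_pos: [486.9, 11.5, 64.1]
tool_rot: [3.134, -0.01, 0.657]
force: [-0.5, 0.8, -0.1]
width: 0.0
r 121.3 off -31.1 yaw 0.657 to closed 40.3 deg [486.91469595  11.53862637  64.09979602] [ 3.13403759 -0.01036893  0.65706198] [-0.49651433  0.83981663 -0.13795227] [0.2854879  0.15465652 0.05737708]
```

```bash
python3 -m crank '[[[-0.1,0,0.2,0,0,0],[-0.1,0.25,0.2,0,0,-0.5],[-0.1,0.3,0.05,0,0,-0.6],[-0.1,0.3,0.05,0,0,-0.6],[-0.1,0.3,0.05,0,0,-0.6]]]' 1; python3 chk.py
```

```text
clock: 5.22
eef_pos: [501.4, -25.5, 50.9]
tool_rot: [3.126, -0.014, 0.901]
force: [-0.6, 0.9, 1.3]
width: -0.0
r 130.3 off -25.2 yaw 0.901 to closed 26.3 deg [501.36085867 -25.48478507  50.88694905] [ 3.12639962 -0.01414674  0.90134851] [-0.58485503  0.93367821  1.30082685] [ 0.29846667  0.13256094 -0.03345663]
```

```bash
python3 -m crank '[[[-0.05,0.2,-0.1,0,0,-0.5],[-0.05,0.25,-0.05,0,0,-0.5],[-0.05,0.25,0,0,0,-0.5],[-0.05,0.25,0,0,0,-0.5]]]' 1; python3 chk.py
```

```text
clock: 5.55
eef_pos: [519.7, -48.0, 56.2]
tool_rot: [3.126, -0.009, 1.113]
force: [-0.7, 1.3, -0.2]
width: -0.1
r 134.1 off -25.7 yaw 1.113 to closed 14.2 deg [519.70691225 -47.95979307  56.22963496] [ 3.12569984 -0.00927311  1.11334537] [-0.69014857  1.31817893 -0.19484498] [0.25571955 0.19052445 0.01706191]
```

Run:
```python
from h import *
a=ctrl.get_image("top")
b=ctrl.get_image("scene")
cv2.imwrite("pics/v5.png",np.hstack([cv2.resize(x["color"][r0:r0+130,c0:c0+130,::-1],None,fx=3,fy=3,interpolation=2) for x,r0,c0 in ((a,130,180),(b,140,210))]))
```

```text
(no output)
```

View pics/v5.png

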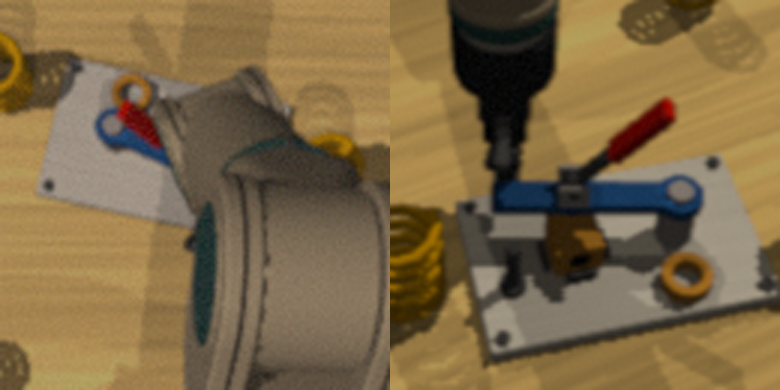

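```bash
python3 -m crank '[[[0,0.22,0,0,0,-0.5],[0,0.22,0.05,0,0,-0.5],[0,0.22,0,0,0,-0.45],[0,0.2,0,0,0,-0.4]]]' 1; python3 chk.py
```

```text
clock: 5.98
eef_pos: [539.5, -59.0, 55.1]
tool_rot: [3.129, -0.002, 1.299]
force: [-0.5, -1.2, 0.3]
width: -0.0
r 132.3 off -28.1 yaw 1.299 to closed 3.5 deg [539.46654474 -58.97775598  55.0654166 ] [ 3.12932843e+00 -2.08492996e-03  1.29943316e+00] [-0.51950294 -1.20222793  0.29782383] [-0.07546872  0.24368095 -0.04581542]
```

```bash
python3 -m crank '[[[0,0.18,0,0,0,-0.4],[0,0.15,0,0,0,-0.2],[0,0.12,0,0,0,0]]]' 1; python3 chk.py; python3 -m crank '[[[0,0.12,0,0,0,0],[0,0.12,0,0,0,0]]]' 1; python3 chk.py
```

```text
clock: 6.23
eef_pos: [549.2, -63.1, 54.9]
tool_rot: [3.135, 0.002, 1.358]
force: [-9.1, 4.2, 5.2]
width: -0.1
r 132.4 off -25.4 yaw 1.358 to closed 0.1 deg [549.23958673 -63.07880243  54.90594072] [3.13495393e+00 1.88569781e-03 1.35841624e+00] [-9.10221327  4.21620926  5.20588861] [0.81825853 1.65023989 0.03061045]
clock: 6.4
eef_pos: [549.0, -63.0, 54.5]
tool_rot: [-3.134, 0.005, 1.355]
force: [-8.4, 1.1, 6.6]
width: -0.0
r 132.5 off -25.2 yaw 1.355 to closed 0.3 deg [548.96960737 -63.02765236  54.49829257] [-3.13447452  0.00513089  1.35497599] [-8.36146466  1.06647717  6.55355555] [0.3759117  1.55268729 0.00566891]
```

```bash
python3 -m crank '[[[0,0.3,0,0,0,0],[0,0.3,0,0,0,0]]]' 1; python3 chk.py; python3 -m crank '[[[0,-0.3,0,0,0,0],[0,-0.5,0,0,0,0],[0,-0.5,0,0,0,0],[0,-0.5,-0.5,0,0,0],[0,0,-1,0,0,0],[0,0,-1,0,0,0],[0,0,-1,0,0,0],[0,0,-1,0,0,0],[-0.5,-0.8,-0.5,0,0,0],[-0.5,-0.8,0,0,0,0]]]' 1; python3 chk.py
python3 - <<'E'
from h import *
a=ctrl.get_image("top")
b=ctrl.get_image("scene")
save(a,"top5.png");save(b,"scene5.png")
cv2.imwrite("pics/v6.png",np.hstack([cv2.resize(x["color"][r0:r0+130,c0:c0+100,::-1],None,fx=4,fy=4,interpolation=2) for x,r0,c0 in ((a,130,190),(b,140,225))]))
E
```

```text
clock: 6.57
eef_pos: [548.8, -63.3, 53.7]
tool_rot: [-3.101, 0.013, 1.353]
force: [-19.7, 5.5, 18.0]
width: 0.2
r 132.8 off -25.2 yaw 1.353 to closed 0.4 deg [548.75389817 -63.27459479  53.67214119] [-3.1009459   0.0133132   1.35339796] [-19.72042706   5.47105202  17.95374218] [ 0.87850792  3.95237984 -0.04528141]
clock: 7.4
eef_pos: [448.8, -60.4, 214.7]
tool_rot: [-3.102, 0.007, 1.342]
force: [-1.3, -1.1, 0.2]
width: 0.0
r 153.0 off -121.7 yaw 1.342 to closed 1.1 deg [448.75319963 -60.37224957 214.70150872] [-3.10187026  0.00703755  1.3417077 ] [-1.28148097 -1.13922112  0.24145193] [-0.04984052  0.02834711  0.01819463]
```

View pics/v6.png

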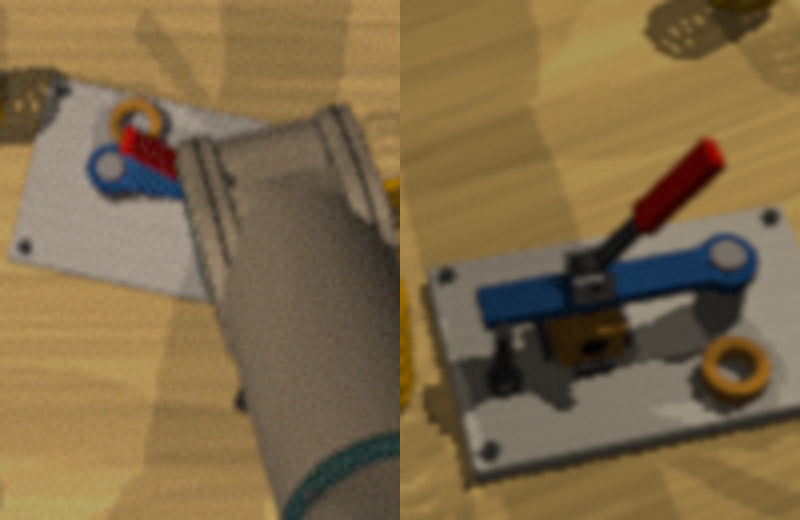

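```bash
python3 - <<'E'
from h import *
im=ctrl.get_image("scene")
H=np.array([584.3,-22.1,86.]);v=np.array([.209,.978,0])
for q in (0,.1,.2):
    al=np.pi/3-q;print(q,proj(im,H+110*(np.cos(al)*v+np.sin(al)*np.array([0,0,1]))))
print(proj(im,H))
E
python3 to.py 587.5 -7.4 205 1.361
```

```text
0 [297.76509011 175.52890959]
0.1 [301.62410379 176.68434441]
0.2 [305.08431447 178.14252386]
[270.43956801 206.82601651]
clk 7.55 pos [445.68 -61.72 212.61] rpy [-3.1   0.01  1.34] F [ 0.77 -0.72 -0.01] w 0.1
shift [2.85 4.19 0.04] turn [-0.43  0.09 -0.2 ]
```

```bash
python3 -m crank '[[[0.5,0.6,0,-0.2,0.1,-0.1],[0.5,0.8,0,-0.2,0,-0.1],[0.5,0.8,0,0,0,0],[0.5,0.8,0,0,0,0],[0.5,0.6,0,0,0,0],[0.2,0.4,0,0,0,0],[0,0,0,0,0,0]]]' 1; python3 to.py 587.5 -7.4 205 1.361
cat > lev.py <<'E'
from h import *
s=ctrl.read_state();d=s["eef_pos"]-[584.3,-22.1,86];
ss=d[:2]@[.209,.978];lat=d[:2]@[.978,-.209]
print("s %.1f lat %.1f z %.1f"%(ss,lat,d[2]+86),"rpy",s["tool_rot"],"F",s["force"],s["clock"])
for a in (52,45,38,30,22,15,8,2.7):
    a=np.radians(a);print(round(np.degrees(a)),"s %.1f z %.1f"%(80*np.cos(a)-6*np.sin(a)-11,86+80*np.sin(a)+6*np.cos(a)),end="; ")
print()
E
python3 lev.py
```

```text
clock: 8.13
eef_pos: [590.3, -2.9, 208.2]
tool_rot: [3.14, -0.006, 1.351]
force: [0.8, -0.4, -0.7]
width: 0.2
clk 8.1333 pos [590.32  -2.95 208.17] rpy [ 3.14 -0.01  1.35] F [ 0.76 -0.41 -0.66] w 0.2
shift [-0.17 -0.06  0.1 ] turn [ 0.01 -0.06 -0.09]
s 20.0 lat 1.9 z 208.2 rpy [ 3.1402081  -0.00608122  1.3512091 ] F [ 0.76317127 -0.41364106 -0.66469897] 8.1333
52 s 33.5 z 152.7; 45 s 41.3 z 146.8; 38 s 48.3 z 140.0; 30 s 55.3 z 131.2; 22 s 60.9 z 121.5; 15 s 64.7 z 112.5; 8 s 67.4 z 103.1; 3 s 68.6 z 95.8;
```

```bash
python3 -m crank '[[[0,-0.05,0.4,0,0,0],[0,0,0.5,0,0,0],[0,0,0.4,0,0,0],[0.1,0,0.2,0,0,0],[0.2,0,0.1,0,0,0]]]' 1; python3 lev.py
```

```text
clock: 8.55
eef_pos: [592.9, 9.3, 156.2]
tool_rot: [3.14, -0.008, 1.348]
force: [-1.0, 0.2, 0.3]
width: -0.1
s 32.5 lat 1.8 z 156.2 rpy [ 3.14011501 -0.00829198  1.34779022] F [-1.04471286  0.18513929  0.25994967] 8.55
52 s 33.5 z 152.7; 45 s 41.3 z 146.8; 38 s 48.3 z 140.0; 30 s 55.3 z 131.2; 22 s 60.9 z 121.5; 15 s 64.7 z 112.5; 8 s 67.4 z 103.1; 3 s 68.6 z 95.8;
```

Now follow the arc.

```bash
python3 -m crank '[[[0.15,0,0.15,0,0,0],[0.2,0,0.2,0,0,0],[0.2,0,0.2,0,0,0],[0.2,0,0.25,0,0,0],[0.15,0,0.25,0,0,0]]]' 1; python3 lev.py
```

```text
clock: 8.97
eef_pos: [599.3, 38.5, 124.9]
tool_rot: [3.139, -0.007, 1.347]
force: [-1.8, -1.9, 2.6]
width: -0.1
s 62.4 lat 2.0 z 124.9 rpy [ 3.13913025 -0.00652947  1.34698784] F [-1.83628529 -1.91467819  2.64856714] 8.9667
52 s 33.5 z 152.7; 45 s 41.3 z 146.8; 38 s 48.3 z 140.0; 30 s 55.3 z 131.2; 22 s 60.9 z 121.5; 15 s 64.7 z 112.5; 8 s 67.4 z 103.1; 3 s 68.6 z 95.8;
```

Contact as expected; continue down.

```bash
python3 -m crank '[[[0.05,0,0.22,0,0,0],[0.05,0,0.22,0,0,0],[0.03,0,0.22,0,0,0],[0,0,0.2,0,0,0]]]' 1; python3 lev.py;  python3 -m crank '[[[0,0,0.2,0,0,0],[0,0,0.2,0,0,0]]]' 1; python3 lev.py
```

```text
clock: 9.3
eef_pos: [601.4, 47.8, 97.1]
tool_rot: [3.137, -0.012, 1.35]
force: [-2.7, 1.1, 4.8]
width: -0.1
s 71.9 lat 2.1 z 97.1 rpy [ 3.1374792  -0.01150597  1.35025897] F [-2.71984641  1.08329362  4.7501428 ] 9.3
52 s 33.5 z 152.7; 45 s 41.3 z 146.8; 38 s 48.3 z 140.0; 30 s 55.3 z 131.2; 22 s 60.9 z 121.5; 15 s 64.7 z 112.5; 8 s 67.4 z 103.1; 3 s 68.6 z 95.8; 
clock: 9.47
eef_pos: [601.9, 48.1, 93.8]
tool_rot: [3.135, -0.008, 1.349]
force: [-23.1, -6.1, 80.3]
width: -0.3
s 72.4 lat 2.6 z 93.8 rpy [ 3.13486435 -0.00778636  1.34890906] F [-23.14296215  -6.11453943  80.2899663 ] 9.4667
52 s 33.5 z 152.7; 45 s 41.3 z 146.8; 38 s 48.3 z 140.0; 30 s 55.3 z 131.2; 22 s 60.9 z 121.5; 15 s 64.7 z 112.5; 8 s 67.4 z 103.1; 3 s 68.6 z 95.8;
```

```bash
python3 -m crank '[[[0,0,-0.4,0,0,0],[0,0,-0.6,0,0,0],[0,0,-1,0,0,0],[0,0,-1,0,0,0],[0,0,-1,0,0,0],[0,-0.8,-0.6,0,0,0],[0,-1,0,0,0,0],[-0.3,-1,0,0,0,0],[-0.3,-1,0,0,0,0],[-0.3,-1,0,0,0,0],[0,-1,0,0,0,0],[0,-0.5,0,0,0,0]]]' 1
python3 - <<'E'
from h import *
np.set_printoptions(precision=1,suppress=True)
a=ctrl.get_image("top")
b=ctrl.get_image("scene")
cv2.imwrite("pics/v7.png",np.hstack([cv2.resize(x["color"][r0:r0+130,c0:c0+100,::-1],None,fx=4,fy=4,interpolation=2) for x,r0,c0 in ((a,130,190),(b,140,225))]))
H=np.array([584.3,-22.1,86.]);v=np.array([.209,.978,0])
for q in (.8,.9,1):
    al=np.pi/3-q;print(q,(proj(b,H+110*(np.cos(al)*v+np.sin(al)*np.array([0,0,1])))-[225,140])*4+[400,0])
for q in ["spring_a","collar","nut_a","driver"]:
    for r in ctrl.search_frame(q,b)[:3]: print(q,r["conf"],np.array(r["extent"]))
E
```

```text
clock: 10.47
eef_pos: [411.8, 59.2, 232.5]
tool_rot: [3.119, -0.012, 1.338]
force: [-0.4, 0.1, -0.3]
width: -0.4
0.8 [765.  206.7]
0.9 [765.8 217.8]
1 [764.7 229.1]
spring_a 0.66 [214.4 227.9  32.5  39. ]
spring_a 0.65 [311.4 125.2  21.7  35.9]
spring_a 0.57 [363.4 209.2  33.2  36. ]
collar 0.6 [308.8 230.9  15.2  15.4]
nut_a 0.65 [140.4 337.5  16.9  21.4]
nut_a 0.65 [125.6 223.3  19.1  19.7]
nut_a 0.35 [272.8 224.5  23.6  14.6]
driver 0.56 [170.  199.9  16.6  68.2]
```

View pics/v7.png

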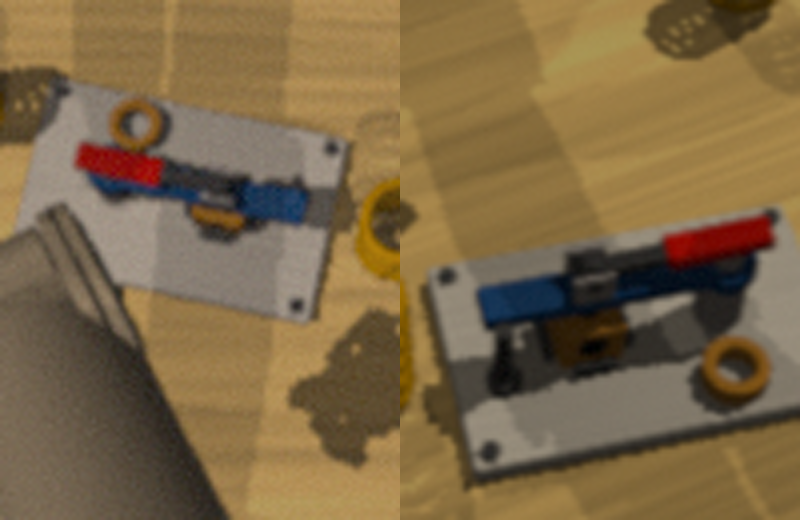

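```bash
python3 -c "
from cell import ctrl
print(ctrl.finish_job())"
```

```text
the job is handed in; nothing more can be done
None
```

The block is clamped and the job is handed in at about 10.5 s of the 51 s allowed. With the fingers shut, I swung the blue strap about 62° closed. It stopped dead against the pin, and a check push of about 20 N did not move it. I then pushed the red lever down from above until it reached its stop, and withdrew the arm clear of everything.

**Last checks:**
- **Strap:** the final pictures show it over the block, against the stop pin.
- **Lever:** it stands nearly level. Its tip is within a few zoomed pixels of where the fully down position should appear.
- **Block:** it looks seated in its nest. The rubber pad is hidden under the strap, so I judged its contact only from the lever position.
- **Other parts:** in the scene camera, the collar, the driver, both nuts and one spring were within about 2 pixels of where they started. The other two springs were found too, but I had no starting reading from that camera to compare them with.

**What was not perfect:**
- The push on the lever's stop briefly reached about 84 N at the wrist. That is below the 120 N limit but harder than I meant, and it came from the fingertips, not the gripper body.
- The fingertip height drifted between about 51 and 64 mm while swinging the strap. I corrected it on the way and contact was not lost.
- The two cameras disagreed by up to about 10 mm on the jig position, so I averaged them. The contacts came where the averaged position predicted.

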